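Finish the cover-plate kit tray

TASK

Finish the fan of cover plates in the grey tray: the first plate already lies flat at the tray's far end and stays there; lay the two loose plates shingle-fashion in line behind it, coming towards the robot, each with its front end lapped about a third of a plate's length over the back end of the plate before it and its own back end down on the tray floor. Also put the clamp whose jaws are ratcheted shut flat in the tray's narrower side pocket, still shut; leave the open clamp and everything else on the bench where it is.

Things in the scene. Friction and masses are not known exactly. Their poses are not given: they have to be found in the camera images.
- fan_stop (a point): Fixed grey tray, 330 long (x), 221 wide (y), walls 5 thick, 14 high over the bench, floor 4 thick. Point on the floor's upper face (4 above the bench), on the fan channel's centre-line, at the far end wall's inner face. x points away from the robot through that wall, y left, z up. Channel 320 long (back along -x), 111 wide.
- pocket (a point): Centre of the upper face of the floor of the tray's side pocket (320 long in x, 95 wide in y), on the -y side of the fan channel behind a divider 5 thick, 14 high. Axes as fan_stop.
- plate_first_c (a point): Centre (half-way up) of the first plate, flat in the fan channel 2 to 12 from the far wall, roughly on its centre-line. Loose aluminium plate 120 long (its x), 50 wide (y), 8 thick (z), four small screw holes, about 0.13 kg. Its x points to the far wall.
- plate_a_c (a point): Centre (half-way up) of a loose plate flat on the bench, 120 (its x) by 50 (y) by 8 (z), aluminium, about 0.13 kg. The two loose plates are alike: either may be laid first, either end leading. Lapped by 43 in the fan it rests tilted about 6 degrees, front end up, centre about 10 above the tray floor.
- plate_b_c (a point): Centre (half-way up) of the other loose plate, the same as plate_a.
- clamp_shut_c (a point): Centre (half-way up, 8 above its underside) of the pivot block of the shut clamp: loose steel scissor-like clamp lying flat, 162 long, 12 thick; solid pivot block 34 (its x) by 30 (y) by 16 high, gripped across its y. Jaws reach 72 to +x, ringed handles 90 to -x; 76 wide over the rings when shut; 0.18 kg. It may lie either way round in the pocket.
- clamp_shut_jaw (a joint): Opening angle of the shut clamp, rad: 0 jaws fully shut; stiff ratchet hinge (about 0.4 N m).
- clamp_open_c (a point): The same point of the open clamp, which is alike but with its jaws and handles spread. To be left alone.
- clamp_open_jaw (a joint): Opening angle of the open clamp, rad: 0 shut, up to 0.7.
- label_roll: Bystander: roll of paper labels standing on its flat side, 90 across, 40 high; origin at the centre of its underside.
- packet: Bystander: pale blue packet 90 x 140 x 22 high with a yellow patch; origin at the centre of its underside.
- cleaner: Bystander: jar 60 across, 90 high; origin at the centre of its underside.
Mind the look-alikes: they are no part of the job. Leave any pink or turquoise look-alike of the part that bears plate_a_c alone.

How it is judged:
By the outcome, as a careful person would: the job done as asked, in the order asked, and still so for the second after the job is handed in, with the robot touching nothing.
It also fails if it takes over 70 s, if anything falls off the work surface, if the arm or the gripper's body presses on something with over 40 N, if the wrist force passes 120 N, or if a joint passes its speed limit or range.

ROBOT

A 6-joint arm with a two-finger parallel gripper is mounted at the origin on the work surface. World frame = base frame: x ahead of the robot, y to its left, z up, the work surface at z = 0. Lengths are in m, angles in rad, forces in N, time in s.
With the tool pointing down it reaches from about 0.2 to 0.875 m from the base axis. Payload 3.4 kg.
Tool frame: the origin (TCP) lies at the very end of the fingers, on their centre line; the grasp point (between the pads) lies 19 mm behind it (robot.hold_point_z is the distance from the TCP to the grasp point, in m); z points along the fingers, y is the line along which they close (so a half turn about z gives the same grasp; the last joint's range is limited). The gripper opens to 94 mm and grips with 3 to 60 N. Pads are 16 mm wide; open, the fingers measure 119 mm over their backs; the gripper's body (75 mm by 177 mm) begins 78 mm behind the grasp point.
Start: joints at [1.131, 0.276, 1.505, -0, 1.361, -0.121], TCP at [0.18, 0.546, 0.205] pointing down, gripper open.
Joint ranges: [-2.89, 2.89], [-0.75, 2.08], [0.22, 2.7], [-1.18, 4.32], [0.11, 2.71], [-2.7, 2.7]. Speed limits (rad/s): [2.57, 2.57, 3.14, 3.14, 3.14, 3.14].

INTERFACE

Orientations are given as a 3x3 rotation matrix whose columns are the frame's x, y, z axes.
In Python, from rig import robot, camera, camera_model gives the robot as it stands. The module is installed in compiled form; this text tells all that it offers.
- The arm moves only by the tool jog_arm, never from a script. Its argument "commands" is a list of rows, each a list of 7 numbers: the opening, from -1 (shut) to 1 (fully open), so that 0 is half open, then the shift along the world's x, y, z each as a share of 30 mm, from -1 to 1, then the turn, a rotation vector about the world's x, y, z each as a share of 0.08 rad, from -1 to 1. A call has 1 to 5 rows; each row shifts and turns the commanded pose from where the row before left it; what a row does not reach is not made up. A row lasts 1/10 s, in which the tool goes at most 50 mm and 8.59 degrees, less where a joint would pass 70% of its speed; a pose out of reach is approached as far as the arm can. A call with a number of a shift or a turn outside -1 to 1 is refused whole. A call with a gripper value outside its range is refused whole. The fingers move at their own pace and stop on an object; "newtons" is the grip in N (left out, the last holds). Time passes only in rows, so rows that do not move let the fingers close. It gives the time, the measured TCP pose, the force, the opening and the grip force at its end, in the units of the state.
- robot.get_obs(): the state, without advancing time (a new reading comes with each control period).
- camera(name): name is "scene" or "side" or "wrist"; returns the picture (480x640x3 uint8, blue, green, red); there is no depth.
- camera_model(name): a dict with "fovy" (degrees; the focal length in pixels is half the picture's height over the tangent of half this angle, whatever the lens; pixels are square), "cx", "cy" (the principal point, pixels), "pose" (4x4, takes a point from camera to world coordinates). Camera axes: x right, y up, looking along -z (the intrinsics and any distortion apply to the point x, -y, -z); pixel columns grow to the right and rows downward; lengths in m; the calibration is good to about 2 mm. A picture is of the moment at which its call begins: read the wrist's pose just before it. camera_model takes no time and is no camera call; for the wrist camera it gives the pose at the moment of the call.
- robot.job_done(): hands the job in; it is judged then, once.
The state is a dict: "time_s": time; "qpos": joint angles; "joint_velocities": joint speeds; "effort": joint torques, N m; "tool_pos": TCP position; "orientation": TCP orientation; "contact_force": force on the tool from outside, world axes, zero at the start; "wrist_torque": the same for the moment, N m; "finger_gap": finger opening in m; "finger_force": force on a finger pad.
Only numpy, scipy, OpenCV 4.12 (cv2) and the standard library are available. Lean on these libraries where they do the work, as an engineer would, in place of code of your own. Each camera call takes 0.05 s, during which the arm holds its last target. There are 200 camera calls.

## Working session

There is one attempt and no reset: what is moved stays moved. The work goes in short steps, Python scripts to look and compute and a tool call to move; the robot and the scene stay as the last step left them, time stands still between calls to the robot, and variables do not carry over. Pictures are saved under pics/ and viewed, at most 10 in all, crops included, and the job is handed in when it is done.

Besides the shell and the picture viewer there is one more tool, called after ">>>" by a JSON object that holds its "op" and its "data", one argument or row to a line. jog_arm: Moves the arm, as the interface text tells. Shift numbers are shares of 30 mm and turn numbers shares of 0.08 rad, none past 1 either way. Its arguments: {"type":"object","properties":{"commands":{"type":"array"},"newtons":{"type":"number"}},"required":["commands"]}

```bash
mkdir -p pics
cat > h.py <<'E'
import numpy as np, cv2
from rig import robot, camera, camera_model
def ray(m,u,v):
    f=240/np.tan(np.radians(m['fovy'])/2); P=np.array(m['pose'])
    d=np.array([(u-m['cx'])/f,-(v-m['cy'])/f,-1.]); return P[:3,3],P[:3,:3]@d
def at(m,u,v,z):
    o,d=ray(m,u,v); return o+d*(z-o[2])/d[2]
def px(m,p):
    f=240/np.tan(np.radians(m['fovy'])/2); P=np.array(m['pose'])
    c=P[:3,:3].T@(np.array(p)-P[:3,3]); return m['cx']+f*c[0]/-c[2], m['cy']-f*c[1]/-c[2]
E
python3 - <<'E'
from h import *
for n in ('scene','side'):
    cv2.imwrite(f'pics/{n}0.png',camera(n)); m=camera_model(n); print(n,{k:(np.round(v,3).tolist() if k=='pose' else v) for k,v in m.items()})
print(robot.get_obs())
E
```

```text
scene {'fovy': 53.99597894359149, 'cx': 321.4693734520016, 'cy': 233.77503256049093, 'pose': [[-0.81, -0.338, 0.478, 1.113], [0.585, -0.44, 0.681, 0.789], [-0.02, 0.832, 0.555, 0.744], [0.0, 0.0, 0.0, 1.0]]}
side {'fovy': 53.68770841155972, 'cx': 323.65042603609965, 'cy': 230.80419206259495, 'pose': [[0.69, 0.415, -0.594, -0.186], [-0.724, 0.401, -0.561, -0.716], [0.005, 0.817, 0.577, 0.691], [0.0, 0.0, 0.0, 1.0]]}
{'time_s': 0.1, 'qpos': array([ 1.13100276e+00,  2.76499888e-01,  1.50594795e+00, -1.91244732e-05,
        1.36069332e+00, -1.21007922e-01]), 'joint_velocities': array([-0.00159089, -0.00105654, -0.00158795, -0.00082824, -0.00245524,
        0.00137459]), 'effort': array([ 1.18697855e-03, -4.05458844e+01, -2.37780190e+01,  7.04672677e-02,
        2.99969490e-02, -5.07029324e-05]), 'tool_pos': array([0.18002271, 0.54558521, 0.20473276]), 'orientation': array([[-9.49617913e-01,  3.13409328e-01, -6.42352291e-04],
       [ 3.13409941e-01,  9.49616882e-01, -1.40910369e-03],
       [ 1.68362338e-04, -1.53942970e-03, -9.99998801e-01]]), 'contact_force': array([-0.13157363, -0.66671369,  0.14939227]), 'wrist_torque': array([ 0.01402059, -0.00116749, -0.06530985]), 'finger_force': 0.0, 'finger_gap': 0.09357512458683948}
```

View pics/scene0.png

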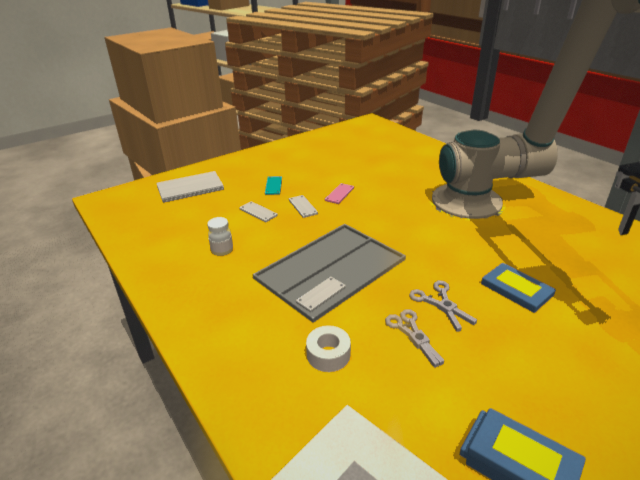

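View pics/side0.png

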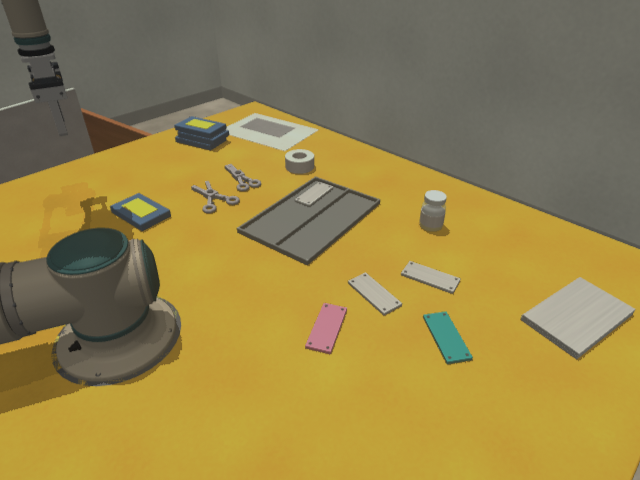

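The scene view shows the tray at (330,270), with the first plate in it at (321,293). The side view shows the same tray at (310,218).
- **Plates:** the plain loose plates are at scene (258,212) and (303,206), side (431,276) and (374,293). The pink look-alike at scene (340,193) and the turquoise one at (273,186) stay put.
- **Clamps:** scene (415,337) looks shut and (445,302) open. I'll confirm both in an enlarged crop.

Run:
```python
from h import *
a=cv2.imread('pics/scene0.png'); b=cv2.imread('pics/side0.png')
r=lambda i,x,y,w,h,s:cv2.resize(i[y:y+h,x:x+w],None,fx=s,fy=s,interpolation=cv2.INTER_CUBIC)
c=np.vstack([np.hstack([r(a,380,275,100,75,4),r(b,190,160,100,75,4)]),np.hstack([r(a,235,190,100,75,4),r(b,345,255,100,75,4)])])
cv2.imwrite('pics/crop1.png',c)
```

```text
(no output)
```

View pics/crop1.png

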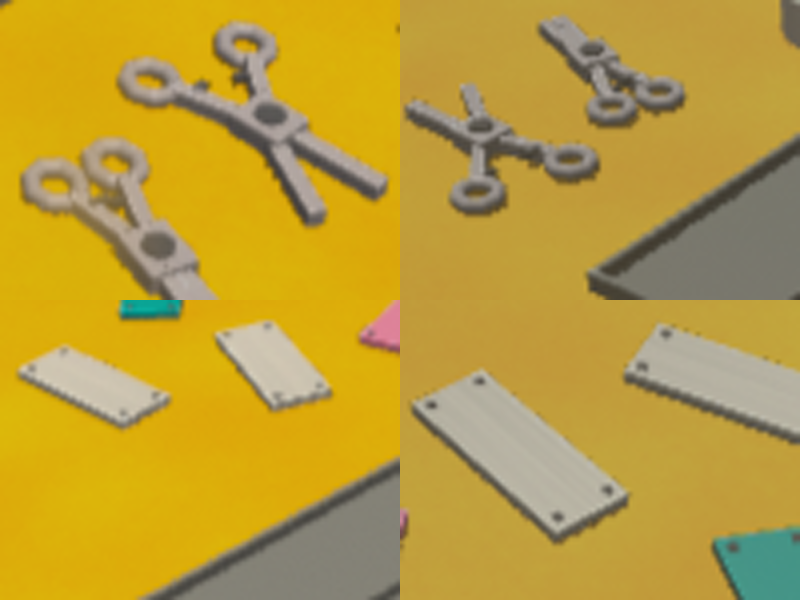

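The crop confirms the identification. The shut clamp's pivot is at scene (419,336) / side (238,172), with its jaws together. The open clamp's pivot is at scene (447,303) with its jaws spread. The two plain plates are neither pink nor turquoise. Now I'll measure.

Run:
```python
from h import *
seeds={'scene':{'pa':(258,212),'pb':(303,206),'p1':(321,293),'clamp':(423,345),'tray':(330,250)},
 'side':{'pa':(431,276),'pb':(374,293),'p1':(314,193),'clamp':(233,167),'tray':(290,215)}}
Z={'pa':.008,'pb':.008,'p1':.012,'clamp':.006,'tray':.014}
for n in seeds:
    im=cv2.imread(f'pics/{n}0.png'); m=camera_model(n); hsv=cv2.cvtColor(im,cv2.COLOR_BGR2HSV); s,v=hsv[...,1].astype(int),hsv[...,2].astype(int)
    for k,(x,y) in seeds[n].items():
        mask=((s<100)&(v>155)) if k[0]=='p' else (s<110)
        if n=='side' and k=='clamp': mask=s<120
        cc,lab=cv2.connectedComponents(mask.astype(np.uint8)); 
        l=lab[y,x]
        if l==0: print(n,k,'miss',hsv[y,x]); continue
        q=cv2.findContours((lab==l).astype(np.uint8),cv2.RETR_EXTERNAL,cv2.CHAIN_APPROX_NONE)[0][0][:,0]
        w=np.array([at(m,a,b,Z[k])[:2] for a,b in q])*1000
        r=cv2.minAreaRect(w.astype(np.float32))
        print(n,k,np.round(r[0]),np.round(r[1],1),round(r[2],1), 'n',len(q), np.round(cv2.boxPoints(r)).tolist())
    
sc,sd=camera_model('scene'),camera_model('side')
def tri(a,b):
    o1,d1=ray(sc,*a);o2,d2=ray(sd,*b)
    A=np.c_[d1,-d2];t=np.linalg.lstsq(A,o2-o1,rcond=None)[0];p,q=o1+d1*t[0],o2+d2*t[1]
    return np.round((p+q)/2*1000,1),round(np.linalg.norm(p-q)*1000,1)
print('pivot',tri((419.2,336),(238.1,172.1)), 'rings',tri((393.5,321),(243,186.5)),tri((408.7,315.3),(255,183)))
print('scene z16',at(sc,419.2,336,.016),'side',at(sd,238.1,172.1,.016))
```

```text
scene pa [ 557. -339.] [ 48.7 119. ] 12.7 n 73 [[520.0, -286.0], [547.0, -402.0], [594.0, -392.0], [568.0, -276.0]]
scene pb [ 430. -283.] [118.4  49.5] 79.9 n 60 [[395.0, -337.0], [444.0, -345.0], [465.0, -229.0], [416.0, -220.0]]
scene p1 [629.  90.] [120.2  50.8] 9.7 n 99 [[565.0, 105.0], [574.0, 55.0], [692.0, 75.0], [684.0, 126.0]]
scene clamp [548. 324.] [163.9  74.7] 77.5 n 156 [[494.0, 253.0], [567.0, 236.0], [602.0, 396.0], [529.0, 413.0]]
scene tray [551.  26.] [336.6 229.6] 7.8 n 307 [[369.0, 117.0], [400.0, -111.0], [733.0, -65.0], [702.0, 162.0]]
side pa [ 559. -337.] [ 49.3 119.3] 12.6 n 126 [[522.0, -284.0], [548.0, -400.0], [596.0, -390.0], [570.0, -273.0]]
side pb [ 431. -280.] [118.9  49. ] 78.5 n 106 [[395.0, -334.0], [443.0, -344.0], [467.0, -227.0], [419.0, -217.0]]
side p1 [629.  94.] [116.9  48. ] 10.0 n 79 [[568.0, 107.0], [576.0, 60.0], [691.0, 80.0], [683.0, 127.0]]
side clamp [560. 324.] [177.2  74.3] 67.3 n 92 [[491.0, 257.0], [560.0, 228.0], [628.0, 392.0], [560.0, 420.0]]
side tray [543.  17.] [342.5 231.3] 7.9 n 295 [[357.0, 108.0], [389.0, -121.0], [728.0, -74.0], [696.0, 155.0]]
pivot (array([550.2, 332.8,  17.1]), np.float64(0.8)) rings (array([5.348e+02, 2.652e+02, 1.000e-01]), np.float64(33.4)) (array([535.9, 263.9,  14.5]), np.float64(34.4))
scene z16 [0.54889252 0.33226548 0.016     ] side [0.55164181 0.33416585 0.016     ]
```

>>> {"op": "jog_arm", "data": {
  "commands": [
    [0.6, 0.5, -0.84, 0.16, 0, 0, -0.5],
    [0.6, 0.5, -0.84, 0.16, 0, 0, -0.5],
    [0.6, 0.5, -0.84, 0.16, 0, 0, -0.5],
    [0.6, 0.5, -0.84, 0.16, 0, 0, -0.5],
    [0.6, 0.5, -0.84, 0.16, 0, 0, -0.5]
  ],
  "newtons": 25
}}

```text
time_s: 0.6
tool_pos: [0.2555, 0.4188, 0.2292]
orientation: [[-0.868, 0.497, -0.0], [0.497, 0.868, -0.001], [0.0, -0.001, -1.0]]
contact_force: [0.7, 0.2, -0.7]
finger_gap: 0.075
finger_force: 0.0
```

>>> {"op": "jog_arm", "data": {
  "commands": [
    [0.6, 0.5, -0.84, 0.16, 0, 0, -0.5],
    [0.6, 0.5, -0.84, 0.16, 0, 0, -0.5],
    [0.6, 0.5, -0.84, 0.16, 0, 0, -0.5],
    [0.6, 0.5, -0.84, 0.16, 0, 0, -0.5],
    [0.6, 0.5, -0.84, 0.16, 0, 0, -0.5]
  ]
}}

```text
time_s: 1.1
tool_pos: [0.3304, 0.2928, 0.2534]
orientation: [[-0.752, 0.66, -0.0], [0.66, 0.752, -0.0], [0.0, -0.0, -1.0]]
contact_force: [-0.3, 0.5, 0.6]
finger_gap: 0.0752
finger_force: 0.0
```

>>> {"op": "jog_arm", "data": {
  "commands": [
    [0.6, 0.5, -0.84, 0.16, 0, 0, -0.5],
    [0.6, 0.5, -0.84, 0.16, 0, 0, -0.5],
    [0.6, 0.5, -0.84, 0.16, 0, 0, -0.5],
    [0.6, 0.5, -0.84, 0.16, 0, 0, -0.5],
    [0.6, 0.5, -0.84, 0.16, 0, 0, -0.5]
  ]
}}

```text
time_s: 1.6
tool_pos: [0.4054, 0.1669, 0.2774]
orientation: [[-0.605, 0.796, -0.001], [0.796, 0.605, -0.0], [0.0, -0.0, -1.0]]
contact_force: [0.9, -0.3, -0.2]
finger_gap: 0.0752
finger_force: 0.0
```

>>> {"op": "jog_arm", "data": {
  "commands": [
    [0.6, 0.5, -0.84, 0.16, 0, 0, -0.5],
    [0.6, 0.5, -0.84, 0.16, 0, 0, -0.5],
    [0.6, 0.5, -0.84, 0.16, 0, 0, -0.5],
    [0.6, 0.5, -0.84, 0.16, 0, 0, -0.5],
    [0.6, 0.5, -0.84, 0.16, 0, 0, -0.5]
  ]
}}

```text
time_s: 2.1
tool_pos: [0.4804, 0.0409, 0.3013]
orientation: [[-0.435, 0.9, -0.001], [0.9, 0.435, 0.0], [0.001, -0.001, -1.0]]
contact_force: [-0.1, 0.9, 0.2]
finger_gap: 0.0752
finger_force: 0.0
```

>>> {"op": "jog_arm", "data": {
  "commands": [
    [0.6, 0, 0, 0, 0, 0, 0]
  ]
}}

```text
time_s: 2.2
tool_pos: [0.482, 0.0394, 0.3013]
orientation: [[-0.433, 0.901, 0.001], [0.901, 0.433, -0.001], [-0.002, 0.0, -1.0]]
contact_force: [-0.8, 0.4, -0.3]
finger_gap: 0.0755
finger_force: 0.0
```

Run:
```python
from h import *
m=camera_model('wrist'); np.save('w1.npy',m); cv2.imwrite('pics/w1.png',camera('wrist'))
print({k:(np.round(v,3).tolist() if k=='pose' else v) for k,v in m.items()})
o=robot.get_obs();print(o['time_s'],o['tool_pos'],np.round(o['orientation'],3).tolist())
sc,sd=camera_model('scene'),camera_model('side')
print('cleaner',at(sc,221,249,0),at(sd,432,224,0),'pink',at(sc,340,193,.008),at(sd,327,327,.008))
```

```text
{'fovy': 63.32155967710925, 'cx': 322.16140495636665, 'cy': 238.70642128612621, 'pose': [[0.901, -0.417, -0.121, 0.447], [0.434, 0.865, 0.251, 0.112], [-0.0, -0.279, 0.96, 0.48], [0.0, 0.0, 0.0, 1.0]]}
2.25 [0.48069028 0.04103569 0.30101446] [[-0.435, 0.901, -0.001], [0.901, 0.435, 0.0], [0.001, -0.001, -1.0]]
cleaner [ 0.73373152 -0.23113149  0.        ] [ 0.742138   -0.22394348  0.        ] pink [ 0.29180807 -0.27062324  0.008     ] [ 0.28757976 -0.27905756  0.008     ]
```

View pics/w1.png

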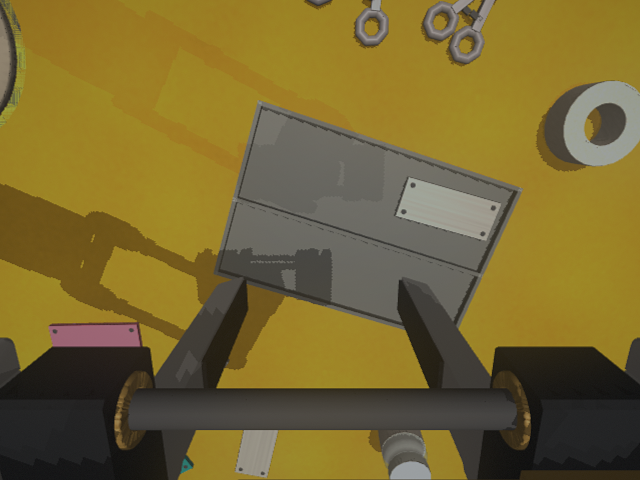

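The wrist view shows the tray's outer corners at (260,102), (521,188) and (216,271). The first plate's corners are at (409,178), (502,206), (487,241) and (395,214). I'll refine both.

Run:
```python
from h import *
m=np.load('w1.npy',allow_pickle=True).item(); im=cv2.imread('pics/w1.png')
C=[at(m,*p,.014)*1000 for p in ((260,102),(521,188),(216,271))]
for c in C: print(np.round(c,1))
u=C[1]-C[0];v=C[0]-C[2];print(np.linalg.norm(u),np.degrees(np.arctan2(u[1],u[0])),np.linalg.norm(v),np.degrees(np.arctan2(v[1],v[0]))-90)
cen=(C[1]+C[2])/2; print('centre',cen)
hsv=cv2.cvtColor(im,cv2.COLOR_BGR2HSV); mk=((hsv[...,1]<110)&(hsv[...,2]>150)).astype(np.uint8)
_,lab=cv2.connectedComponents(mk); l=lab[210,450]; q=cv2.findContours((lab==l).astype(np.uint8),0,1)[0][0][:,0]
w=np.array([at(m,a,b,.012)[:2] for a,b in q])*1000; r=cv2.minAreaRect(w.astype(np.float32)); print(r)
a=np.radians(7.9);U=np.array([np.cos(a),np.sin(a)]);V=np.array([-U[1],U[0]])
for c in (cen[:2],np.array([547,21.5])):
    s=c+160*U+50*V; d=np.array(r[0])-s; print('stop',s,'p1 rel',d@U,d@V,'pocket',c-58*V)
```

```text
[372.1 104.9  14. ]
[693.1 151.1  14. ]
[ 401.8 -107.3   14. ]
324.28650448190746 8.178170146953642 214.292914800394 7.952342730086045
centre [547.42139956  21.87657388  14.        ]
((628.08056640625, 90.31927490234375), (117.66026306152344, 48.447601318359375), 9.946480751037598)
stop [699.03068637  93.39317441] p1 rel -70.69925596660158 6.706980479411169 pocket [555.39318323 -35.57297499]
stop [698.60928682  93.01660053] p1 rel -70.230097692329 7.022061401828362 pocket [554.97178367 -35.94954887]
```

>>> {"op": "jog_arm", "data": {
  "commands": [
    [0.6, 0.17, -0.84, -0.45, 0, 0, -0.19],
    [0.6, 0.17, -0.84, -0.45, 0, 0, -0.19],
    [0.6, 0.17, -0.84, -0.45, 0, 0, -0.19],
    [0.6, 0.17, -0.84, -0.45, 0, 0, -0.19],
    [0.6, 0.17, -0.84, -0.45, 0, 0, -0.19]
  ]
}}

```text
time_s: 2.75
tool_pos: [0.505, -0.0833, 0.2332]
orientation: [[-0.368, 0.93, -0.001], [0.93, 0.368, 0.001], [0.001, -0.0, -1.0]]
contact_force: [-0.4, -0.3, 0.9]
finger_gap: 0.0754
finger_force: 0.0
```

>>> {"op": "jog_arm", "data": {
  "commands": [
    [0.6, 0.17, -0.84, -0.45, 0, 0, -0.19],
    [0.6, 0.17, -0.84, -0.45, 0, 0, -0.19],
    [0.6, 0.17, -0.84, -0.45, 0, 0, -0.19],
    [0.6, 0.17, -0.84, -0.45, 0, 0, -0.19],
    [0.6, 0.17, -0.84, -0.45, 0, 0, -0.19]
  ]
}}

```text
time_s: 3.25
tool_pos: [0.5309, -0.2091, 0.1656]
orientation: [[-0.296, 0.955, -0.001], [0.955, 0.296, 0.001], [0.002, -0.0, -1.0]]
contact_force: [0.5, -0.5, 1.3]
finger_gap: 0.0751
finger_force: 0.0
```

>>> {"op": "jog_arm", "data": {
  "commands": [
    [0.6, 0.17, -0.84, -0.45, 0, 0, -0.19],
    [0.6, 0.17, -0.84, -0.45, 0, 0, -0.19],
    [0.6, 0.17, -0.84, -0.45, 0, 0, -0.19],
    [0.6, 0.17, -0.84, -0.45, 0, 0, -0.19],
    [0.6, 0.17, -0.84, -0.45, 0, 0, -0.19]
  ]
}}

```text
time_s: 3.75
tool_pos: [0.5568, -0.335, 0.0981]
orientation: [[-0.223, 0.975, -0.001], [0.975, 0.223, 0.002], [0.002, -0.0, -1.0]]
contact_force: [1.0, 0.1, 0.8]
finger_gap: 0.0751
finger_force: 0.0
```

>>> {"op": "jog_arm", "data": {
  "commands": [
    [0.6, 0, 0, 0, 0, 0, 0],
    [0.6, 0, 0, 0, 0, 0, 0]
  ]
}}

```text
time_s: 3.95
tool_pos: [0.5564, -0.3343, 0.0983]
orientation: [[-0.223, 0.975, -0.001], [0.975, 0.223, 0.002], [0.003, -0.001, -1.0]]
contact_force: [-0.2, -0.1, -0.2]
finger_gap: 0.0751
finger_force: 0.0
```

Run:
```python
from h import *
m=camera_model('wrist'); im=camera('wrist'); cv2.imwrite('pics/w2.png',im)
hsv=cv2.cvtColor(im,cv2.COLOR_BGR2HSV); mk=((hsv[...,1]<110)&(hsv[...,2]>140)).astype(np.uint8)
n,lab,st,ce=cv2.connectedComponentsWithStats(mk)
for i in range(1,n):
    if st[i,4]<600: continue
    q=cv2.findContours((lab==i).astype(np.uint8),0,1)[0][0][:,0]
    w=np.array([at(m,a,b,.008)[:2] for a,b in q])*1000; print(np.round(ce[i]),cv2.minAreaRect(w.astype(np.float32)))
o=robot.get_obs();print(o['time_s'],o['tool_pos'],np.round(o['orientation'],3).tolist())
```

```text
[157. 123.] ((429.4662170410156, -282.677490234375), (118.45215606689453, 48.947818756103516), 78.62328338623047)
[321. 224.] ((553.404296875, -323.5938415527344), (48.87372970581055, 86.11537170410156), 12.901121139526367)
4.0 [ 0.55656595 -0.33412862  0.09900289] [[-0.223, 0.975, -0.001], [0.975, 0.223, 0.002], [0.002, -0.0, -1.0]]
```

>>> {"op": "jog_arm", "data": {
  "commands": [
    [0.6, 0.04, -0.16, -0.8, 0, 0, 0],
    [0.6, 0, 0, -0.8, 0, 0, 0],
    [0.6, 0, 0, -0.8, 0, 0, 0],
    [0.6, 0, 0, -0.5, 0, 0, 0],
    [0.6, 0, 0, -0.3, 0, 0, 0]
  ]
}}

```text
time_s: 4.5
tool_pos: [0.5576, -0.3386, 0.0027]
orientation: [[-0.224, 0.975, -0.001], [0.975, 0.224, 0.001], [0.001, -0.001, -1.0]]
contact_force: [-0.4, 0.4, 1.2]
finger_gap: 0.0751
finger_force: 0.0
```

>>> {"op": "jog_arm", "data": {
  "commands": [
    [-0.2, 0, 0, 0, 0, 0, 0],
    [-0.2, 0, 0, 0, 0, 0, 0],
    [-0.2, 0, 0, 0, 0, 0, 0],
    [-0.2, 0, 0, 0, 0, 0, 0]
  ]
}}

```text
time_s: 4.9
tool_pos: [0.5584, -0.3411, 0.0043]
orientation: [[-0.222, 0.975, 0.001], [0.975, 0.222, -0.001], [-0.001, 0.001, -1.0]]
contact_force: [-1.1, 0.2, 3.1]
finger_gap: 0.0495
finger_force: 25.0
```

>>> {"op": "jog_arm", "data": {
  "commands": [
    [-0.2, 0, 0, 0.8, 0, 0, 0],
    [-0.2, 0, 0, 0.8, 0, 0, -0.5],
    [-0.2, 0, 0, 0.8, 0, 0, -0.9],
    [-0.2, 0, 0.3, 0.4, 0, 0, -0.9],
    [-0.2, 0, 0.6, 0, 0, 0, -0.9]
  ]
}}

```text
time_s: 5.4
tool_pos: [0.5595, -0.3158, 0.0899]
orientation: [[0.037, 0.999, 0.005], [0.999, -0.037, -0.004], [-0.004, 0.005, -1.0]]
contact_force: [0.1, 0.5, -1.4]
finger_gap: 0.0494
finger_force: 25.0
```

>>> {"op": "jog_arm", "data": {
  "commands": [
    [-0.2, 0, 0.7, 0, 0, 0, -0.9],
    [-0.2, 0, 0.7, 0, 0, 0, -0.9],
    [-0.2, 0, 0.7, 0, 0, 0, -0.9],
    [-0.2, 0, 0.7, 0, 0, 0, -0.9],
    [-0.2, 0, 0.7, 0, 0, 0, -0.9]
  ]
}}

```text
time_s: 5.9
tool_pos: [0.5579, -0.2079, 0.0873]
orientation: [[0.385, 0.923, 0.001], [0.923, -0.385, -0.0], [0.0, 0.001, -1.0]]
contact_force: [0.8, -0.2, -1.2]
finger_gap: 0.0493
finger_force: 25.0
```

>>> {"op": "jog_arm", "data": {
  "commands": [
    [-0.2, 0, 0.7, 0, 0, 0, -0.9],
    [-0.2, 0, 0.7, 0, 0, 0, -0.9],
    [-0.2, 0, 0.7, 0, 0, 0, -0.9],
    [-0.2, 0, 0.7, 0, 0, 0, -0.9],
    [-0.2, 0, 0.7, 0, 0, 0, -0.9]
  ]
}}

```text
time_s: 6.4
tool_pos: [0.5579, -0.1029, 0.0873]
orientation: [[0.685, 0.728, 0.001], [0.728, -0.685, -0.0], [0.0, 0.0, -1.0]]
contact_force: [0.3, -0.4, -0.1]
finger_gap: 0.0494
finger_force: 25.0
```

>>> {"op": "jog_arm", "data": {
  "commands": [
    [-0.2, 0, 0.7, 0, 0, 0, -0.9],
    [-0.2, 0, 0.7, 0, 0, 0, -0.9],
    [-0.2, 0, 0.7, 0, 0, 0, -0.9],
    [-0.2, 0, 0.7, 0, 0, 0, -0.9],
    [-0.2, 0, 0.7, 0, 0, 0, -0.9]
  ]
}}

```text
time_s: 6.9
tool_pos: [0.5579, 0.0021, 0.0874]
orientation: [[0.898, 0.44, 0.001], [0.44, -0.898, -0.0], [0.001, 0.0, -1.0]]
contact_force: [0.4, 0.1, -0.5]
finger_gap: 0.0495
finger_force: 25.0
```

>>> {"op": "jog_arm", "data": {
  "commands": [
    [-0.2, 0, 0.7, 0, 0, 0, -0.9],
    [-0.2, 0, 0.7, 0, 0, 0, -0.9],
    [-0.2, 0, 0.7, 0, 0, 0, -0.9],
    [-0.2, 0, 0, 0, 0, 0, 0],
    [-0.2, 0, 0, 0, 0, 0, 0]
  ]
}}

```text
time_s: 7.4
tool_pos: [0.5579, 0.0642, 0.0872]
orientation: [[0.97, 0.243, 0.0], [0.243, -0.97, -0.001], [0.0, 0.001, -1.0]]
contact_force: [1.6, -0.3, -1.1]
finger_gap: 0.0494
finger_force: 25.0
```

Run:
```python
from h import *
o=robot.get_obs();R=o['orientation'];print(o['time_s'],o['tool_pos'],np.degrees(np.arctan2(R[1,1],R[0,1])),o['finger_gap'])
```

```text
7.4 [0.55791921 0.0641511  0.0872026 ] -75.96082266578708 0.04941491739537668
```

>>> {"op": "jog_arm", "data": {
  "commands": [
    [-0.2, -0.12, 0.24, -0.8, 0.11, -0.65, -0.5],
    [-0.2, -0.12, 0.24, -0.8, 0.11, -0.65, -0.5],
    [-0.2, 0, 0, 0, 0, 0, 0],
    [-0.2, 0, 0, 0, 0, 0, 0]
  ]
}}

```text
time_s: 7.8
tool_pos: [0.5511, 0.0777, 0.0394]
orientation: [[0.981, 0.162, 0.104], [0.162, -0.987, 0.013], [0.105, 0.004, -0.994]]
contact_force: [0.6, -0.3, -0.4]
finger_gap: 0.0492
finger_force: 25.0
```

Run:
```python
from h import *
o=robot.get_obs();R=o['orientation'];print(o['time_s'],o['tool_pos'],np.degrees(np.arctan2(R[1,1],R[0,1])),np.round(R,3).tolist())
a=camera('scene'); b=camera('side')
r=lambda i,x,y,w,h,s:cv2.resize(i[y:y+h,x:x+w],None,fx=s,fy=s,interpolation=cv2.INTER_CUBIC)
cv2.imwrite('pics/s3.png',np.hstack([r(a,260,220,130,100,3),r(b,240,165,130,100,3)]))
# predicted corners of the held plate
p=np.array(o['tool_pos'])
X=-R[:,0] if R[0,0]<0 else R[:,0]
for n in('scene','side'):
    m=camera_model(n); off=(260,220) if n=='scene' else (240,165)
    for sx in(-60,60):
        for sy in(-25,25):
            u=px(m,p+X*sx/1000+R[:,1]*sy/1000-R[:,2]*.004); print(n,sx,sy,np.round((np.array(u)-off)*3+([0,0] if n=='scene' else [390,0])))
```

```text
7.8 [0.55107119 0.07771847 0.03937787] -80.64937942625924 [[0.981, 0.162, 0.104], [0.162, -0.987, 0.013], [0.105, 0.004, -0.994]]
scene -60 -25 [322. 126.]
scene -60 25 [276. 102.]
scene 60 -25 [222. 182.]
scene 60 25 [176. 154.]
side -60 -25 [497. 118.]
side -60 25 [543. 135.]
side 60 -25 [578.  49.]
side 60 25 [623.  64.]
```

View pics/s3.png

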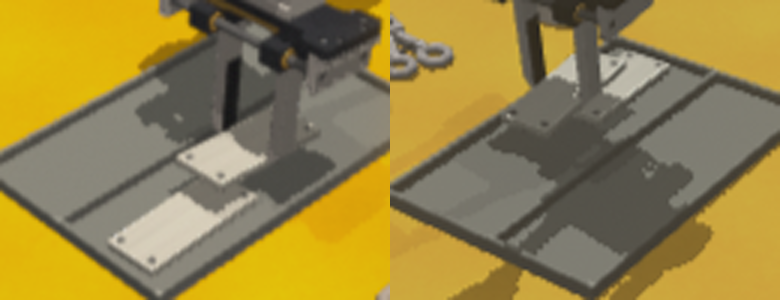

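The view shows the held plate tilted, front end up, in line with the first plate. Its front corners are at (176,156) and (222,184) in the crop, within 2 px of the prediction. Lowering it now.

>>> {"op": "jog_arm", "data": {
  "commands": [
    [-0.2, 0, 0, -0.4, 0, 0, 0],
    [-0.2, 0, 0, -0.3, 0, 0, 0],
    [-0.2, 0, 0, -0.1, 0, 0, 0],
    [-0.2, 0, 0, 0, 0, 0, 0]
  ]
}}

```text
time_s: 8.3
tool_pos: [0.5505, 0.0785, 0.0144]
orientation: [[0.981, 0.162, 0.103], [0.161, -0.987, 0.013], [0.104, 0.004, -0.995]]
contact_force: [-0.0, 0.2, -0.7]
finger_gap: 0.0495
finger_force: 25.0
```

>>> {"op": "jog_arm", "data": {
  "commands": [
    [-0.2, 0, 0, -0.04, 0, 0, 0],
    [-0.2, 0, 0, 0, 0, 0, 0]
  ]
}}

```text
time_s: 8.5
tool_pos: [0.5507, 0.0786, 0.0142]
orientation: [[0.981, 0.162, 0.104], [0.162, -0.987, 0.013], [0.105, 0.004, -0.994]]
contact_force: [-2.4, -1.1, 3.2]
finger_gap: 0.0492
finger_force: 25.0
```

>>> {"op": "jog_arm", "data": {
  "commands": [
    [0.1, 0, 0, 0, 0, 0, 0],
    [0.3, 0, 0, 0, 0, 0, 0],
    [0.35, 0, 0, 0, 0, 0, 0]
  ]
}}

```text
time_s: 8.8
tool_pos: [0.551, 0.0787, 0.0137]
orientation: [[0.981, 0.162, 0.105], [0.161, -0.987, 0.013], [0.106, 0.004, -0.994]]
contact_force: [-0.7, -0.5, -0.2]
finger_gap: 0.0624
finger_force: 0.0
```

>>> {"op": "jog_arm", "data": {
  "commands": [
    [0.35, 0, 0, 0.3, 0, 0, 0],
    [0.35, 0, 0, 0.8, 0, 0, 0],
    [0.35, 0, 0, 0.9, -0.11, 0.65, 0],
    [0.6, 0, 0, 0.8, -0.11, 0.65, 0]
  ]
}}

```text
time_s: 9.2
tool_pos: [0.5505, 0.0786, 0.0998]
orientation: [[0.987, 0.162, -0.0], [0.162, -0.987, -0.005], [-0.001, 0.005, -1.0]]
contact_force: [1.0, -0.4, -0.8]
finger_gap: 0.0682
finger_force: 0.0
```

Run:
```python
from h import *
o=robot.get_obs();R=o['orientation'];print(o['time_s'],o['tool_pos'],np.degrees(np.arctan2(R[1,1],R[0,1])),np.round(R,3).tolist(),o['finger_gap'])
```

```text
9.2 [0.55051181 0.07859903 0.09983824] -80.67582825335859 [[0.987, 0.162, -0.0], [0.162, -0.987, -0.005], [-0.001, 0.005, -1.0]] 0.06818043058696123
```

>>> {"op": "jog_arm", "data": {
  "commands": [
    [0.6, -0.22, -0.67, 0, 0, 0, 0.85],
    [0.6, -0.22, -0.67, 0, 0, 0, 0.85],
    [0.6, -0.22, -0.67, 0, 0, 0, 0.85],
    [0.6, -0.22, -0.67, 0, 0, 0, 0.85],
    [0.6, -0.22, -0.67, 0, 0, 0, 0.85]
  ]
}}

```text
time_s: 9.7
tool_pos: [0.5177, -0.0226, 0.0984]
orientation: [[0.875, 0.485, 0.003], [0.485, -0.875, -0.004], [0.001, 0.005, -1.0]]
contact_force: [0.7, -0.4, 0.2]
finger_gap: 0.0749
finger_force: 0.0
```

>>> {"op": "jog_arm", "data": {
  "commands": [
    [0.6, -0.22, -0.67, 0, 0, 0, 0.85],
    [0.6, -0.22, -0.67, 0, 0, 0, 0.85],
    [0.6, -0.22, -0.67, 0, 0, 0, 0.85],
    [0.6, -0.22, -0.67, 0, 0, 0, 0.85],
    [0.6, -0.22, -0.67, 0, 0, 0, 0.85]
  ]
}}

```text
time_s: 10.2
tool_pos: [0.4847, -0.1232, 0.0985]
orientation: [[0.663, 0.748, 0.004], [0.749, -0.663, -0.003], [0.0, 0.005, -1.0]]
contact_force: [-0.3, 0.1, -0.1]
finger_gap: 0.0754
finger_force: 0.0
```

>>> {"op": "jog_arm", "data": {
  "commands": [
    [0.6, -0.22, -0.67, 0, 0, 0, 0.85],
    [0.6, -0.22, -0.67, 0, 0, 0, 0.85],
    [0.6, -0.22, -0.67, 0, 0, 0, 0.85],
    [0.6, -0.22, -0.67, 0, 0, 0, 0.85],
    [0.6, -0.22, -0.67, 0, 0, 0, 0.85]
  ]
}}

```text
time_s: 10.7
tool_pos: [0.4517, -0.2238, 0.0985]
orientation: [[0.376, 0.927, 0.005], [0.927, -0.376, -0.002], [-0.0, 0.005, -1.0]]
contact_force: [-0.1, -0.7, 0.3]
finger_gap: 0.0752
finger_force: 0.0
```

>>> {"op": "jog_arm", "data": {
  "commands": [
    [0.6, -0.24, -0.66, 0, 0, 0, 0.83],
    [0.6, -0.24, -0.66, 0, 0, 0, 0.82],
    [0.6, -0.24, -0.66, 0, 0, 0, 0.82],
    [0.6, 0, 0, 0, 0, 0, 0],
    [0.6, 0, 0, 0, 0, 0, 0]
  ]
}}

```text
time_s: 11.2
tool_pos: [0.4302, -0.2822, 0.0981]
orientation: [[0.191, 0.982, 0.005], [0.982, -0.191, -0.001], [0.0, 0.005, -1.0]]
contact_force: [-0.1, 0.6, -0.4]
finger_gap: 0.0751
finger_force: 0.0
```

Run:
```python
from h import *
sc=camera_model('scene'); im=camera('scene'); cv2.imwrite('pics/s4.png',im)
o=robot.get_obs();R=o['orientation'];print(o['time_s'],o['tool_pos'],np.degrees(np.arctan2(R[1,1],R[0,1])))
r=cv2.resize(im[210:330,240:400],None,fx=5,fy=5,interpolation=cv2.INTER_CUBIC); cv2.imwrite('pics/s4c.png',r)
```

```text
11.25 [ 0.43021641 -0.28168117  0.09802775] -10.971383963411302
```

View pics/s4c.png

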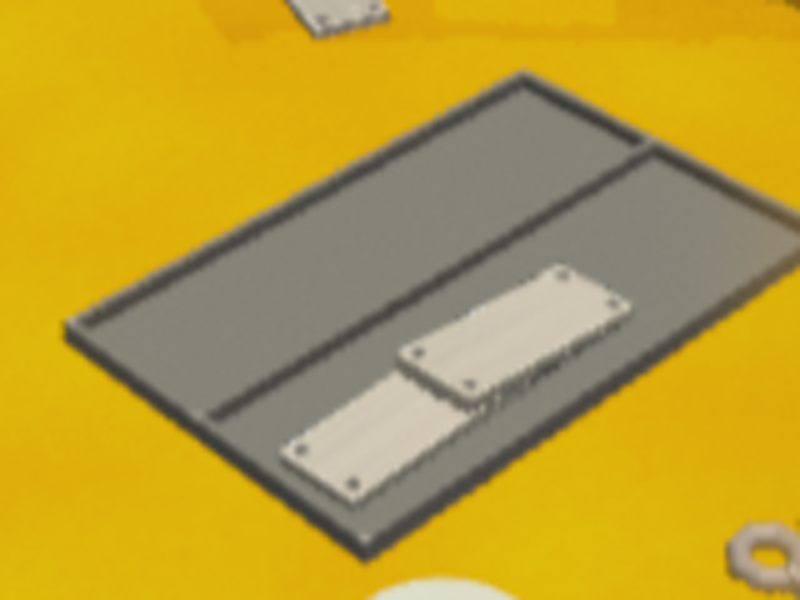

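The second plate lies lapped on the first. Its front corners are at crop (398,350) and (468,402), and its back end is down at (562,264) and (632,305). Picking plate B next.

>>> {"op": "jog_arm", "data": {
  "commands": [
    [0.6, 0, 0, -0.8, 0, 0, 0],
    [0.6, 0, 0, -0.8, 0, 0, 0],
    [0.6, 0, 0, -0.8, 0, 0, 0],
    [0.6, 0, 0, -0.5, 0, 0, 0],
    [0.6, 0, 0, -0.25, 0, 0, 0]
  ]
}}

```text
time_s: 11.75
tool_pos: [0.4297, -0.2805, 0.0021]
orientation: [[0.188, 0.982, 0.002], [0.982, -0.188, 0.001], [0.002, 0.002, -1.0]]
contact_force: [0.7, 0.5, -0.1]
finger_gap: 0.0753
finger_force: 0.0
```

>>> {"op": "jog_arm", "data": {
  "commands": [
    [-0.2, 0, 0, 0, 0, 0, 0],
    [-0.2, 0, 0, 0, 0, 0, 0],
    [-0.2, 0, 0, 0, 0, 0, 0],
    [-0.2, 0, 0, 0, 0, 0, 0]
  ]
}}

```text
time_s: 12.15
tool_pos: [0.4306, -0.2825, 0.0042]
orientation: [[0.189, 0.982, 0.005], [0.982, -0.189, -0.002], [-0.001, 0.006, -1.0]]
contact_force: [-0.4, 0.2, 2.0]
finger_gap: 0.0495
finger_force: 25.0
```

Run:
```python
from h import *
m=camera_model('scene')
P=[at(m,240+x/5,210+y/5,z)*1000 for x,y,z in ((398,350,.0245),(468,402,.0245),(562,264,.012),(632,305,.012))]
for p in P: print(np.round(p,1))
f=(P[0]+P[1])/2;b=(P[2]+P[3])/2;print(f,b,np.linalg.norm(f-b),np.degrees(np.arctan2(*(f-b)[[1,0]])),(f+b)/2)
```

```text
[613.5  65.2  24.5]
[609.7 115.9  24.5]
[497.6  47.2  12. ]
[491.   94.7  12. ]
[611.5749732   90.55654337  24.5       ] [494.3009241   70.95489725  12.        ] 119.55616723294676 9.488926582591223 [552.93794865  80.75572031  18.25      ]
```

>>> {"op": "jog_arm", "data": {
  "commands": [
    [-0.2, 0, 0, 0.8, 0, 0, 0],
    [-0.2, 0, 0, 0.8, 0, 0, -0.5],
    [-0.2, 0, 0, 0.8, 0, 0, -0.9],
    [-0.2, 0, 0.3, 0.4, 0, 0, -0.9],
    [-0.2, 0, 0.6, 0, 0, 0, -0.9]
  ]
}}

```text
time_s: 12.65
tool_pos: [0.4319, -0.2572, 0.0898]
orientation: [[0.436, 0.9, 0.009], [0.9, -0.436, -0.006], [-0.002, 0.01, -1.0]]
contact_force: [-0.0, 0.3, -1.8]
finger_gap: 0.0491
finger_force: 25.0
```

>>> {"op": "jog_arm", "data": {
  "commands": [
    [-0.2, 0.1, 0.76, 0, 0, 0, -0.85],
    [-0.2, 0.1, 0.76, 0, 0, 0, -0.85],
    [-0.2, 0.1, 0.76, 0, 0, 0, -0.85],
    [-0.2, 0.1, 0.76, 0, 0, 0, -0.85],
    [-0.2, 0.1, 0.76, 0, 0, 0, -0.85]
  ]
}}

```text
time_s: 13.15
tool_pos: [0.4451, -0.1404, 0.0876]
orientation: [[0.71, 0.704, 0.004], [0.704, -0.71, -0.003], [0.0, 0.005, -1.0]]
contact_force: [0.0, 0.3, -1.6]
finger_gap: 0.0494
finger_force: 25.0
```

>>> {"op": "jog_arm", "data": {
  "commands": [
    [-0.2, 0.1, 0.76, 0, 0, 0, -0.85],
    [-0.2, 0.1, 0.76, 0, 0, 0, -0.85],
    [-0.2, 0.1, 0.76, 0, 0, 0, -0.85],
    [-0.2, 0.1, 0.76, 0, 0, 0, -0.85],
    [-0.2, 0.1, 0.76, 0, 0, 0, -0.85]
  ]
}}

```text
time_s: 13.65
tool_pos: [0.4602, -0.0264, 0.0877]
orientation: [[0.904, 0.427, 0.002], [0.427, -0.904, -0.004], [0.0, 0.005, -1.0]]
contact_force: [0.9, 1.2, -1.5]
finger_gap: 0.0494
finger_force: 25.0
```

>>> {"op": "jog_arm", "data": {
  "commands": [
    [-0.2, 0.1, 0.76, 0, 0, 0, -0.85],
    [-0.2, 0.1, 0.76, 0, 0, 0, -0.85],
    [-0.2, 0.1, 0.76, 0, 0, 0, -0.85],
    [-0.2, 0.1, 0.76, -0.5, 0.11, -0.65, -0.85],
    [-0.2, 0, 0, -0.5, 0.11, -0.65, 0]
  ]
}}

```text
time_s: 14.15
tool_pos: [0.4737, 0.0661, 0.0578]
orientation: [[0.979, 0.172, 0.109], [0.172, -0.985, 0.013], [0.11, 0.006, -0.994]]
contact_force: [-0.3, -0.9, -1.6]
finger_gap: 0.0495
finger_force: 25.0
```

>>> {"op": "jog_arm", "data": {
  "commands": [
    [-0.2, 0, 0, 0, 0, 0, 0],
    [-0.2, 0, 0, 0, 0, 0, 0]
  ]
}}

```text
time_s: 14.35
tool_pos: [0.4721, 0.0638, 0.0577]
orientation: [[0.98, 0.171, 0.104], [0.171, -0.985, 0.011], [0.105, 0.007, -0.994]]
contact_force: [-0.2, -0.4, -0.5]
finger_gap: 0.0494
finger_force: 25.0
```

Run:
```python
from h import *
o=robot.get_obs();R=o['orientation'];print(o['time_s'],o['tool_pos'],np.degrees(np.arctan2(R[1,1],R[0,1])),np.round(R,3).tolist(),o['finger_gap'])
```

```text
14.35 [0.47209922 0.06380742 0.05772249] -80.16014531742749 [[0.98, 0.171, 0.104], [0.171, -0.985, 0.011], [0.105, 0.007, -0.994]] 0.04943135104361878
```

>>> {"op": "jog_arm", "data": {
  "commands": [
    [-0.2, 0.06, 0.08, -0.6, 0, 0, -0.07],
    [-0.2, 0, 0, -0.5, 0, 0, 0],
    [-0.2, 0, 0, -0.2, 0, 0, 0],
    [-0.2, 0, 0, -0.1, 0, 0, 0],
    [-0.2, 0, 0, 0, 0, 0, 0]
  ]
}}

```text
time_s: 14.85
tool_pos: [0.4747, 0.0661, 0.0156]
orientation: [[0.981, 0.165, 0.105], [0.165, -0.986, 0.011], [0.106, 0.007, -0.994]]
contact_force: [0.4, 0.1, -1.0]
finger_gap: 0.0494
finger_force: 25.0
```

>>> {"op": "jog_arm", "data": {
  "commands": [
    [-0.2, 0, 0, -0.05, 0, 0, 0],
    [-0.2, 0, 0, 0, 0, 0, 0]
  ]
}}

```text
time_s: 15.05
tool_pos: [0.4746, 0.0663, 0.0143]
orientation: [[0.981, 0.165, 0.106], [0.165, -0.986, 0.011], [0.107, 0.007, -0.994]]
contact_force: [0.2, 0.4, -1.8]
finger_gap: 0.0493
finger_force: 25.0
```

>>> {"op": "jog_arm", "data": {
  "commands": [
    [0.1, 0, 0, 0, 0, 0, 0],
    [0.3, 0, 0, 0, 0, 0, 0],
    [0.35, 0, 0, 0, 0, 0, 0]
  ]
}}

```text
time_s: 15.35
tool_pos: [0.4741, 0.0664, 0.0141]
orientation: [[0.981, 0.166, 0.105], [0.165, -0.986, 0.011], [0.106, 0.007, -0.994]]
contact_force: [0.4, 0.8, -0.1]
finger_gap: 0.0623
finger_force: 0.0
```

>>> {"op": "jog_arm", "data": {
  "commands": [
    [0.35, 0, 0, 0.3, 0, 0, 0],
    [0.35, 0, 0, 0.8, 0, 0, 0],
    [0.35, 0, 0, 0.9, -0.11, 0.65, 0],
    [0.5, 0, 0, 0.8, -0.11, 0.65, 0]
  ]
}}

```text
time_s: 15.75
tool_pos: [0.4736, 0.0663, 0.0999]
orientation: [[0.986, 0.166, 0.0], [0.166, -0.986, -0.007], [-0.001, 0.007, -1.0]]
contact_force: [-0.1, -0.4, -0.6]
finger_gap: 0.0682
finger_force: 0.0
```

Run:
```python
from h import *
o=robot.get_obs();R=o['orientation'];print(o['time_s'],o['tool_pos'],np.degrees(np.arctan2(R[1,1],R[0,1])),np.round(R,3).tolist(),o['finger_gap'])
```

```text
15.75 [0.47356585 0.06627442 0.09987219] -80.44490839543029 [[0.986, 0.166, 0.0], [0.166, -0.986, -0.007], [-0.001, 0.007, -1.0]] 0.0681895946719056
```

>>> {"op": "jog_arm", "data": {
  "commands": [
    [0.2, 0.16, 0.56, 0.08, 0, 0, 0.93],
    [0.2, 0.16, 0.56, 0.08, 0, 0, 0.93],
    [0.2, 0.16, 0.56, 0.08, 0, 0, 0.93],
    [0.2, 0.16, 0.56, 0.08, 0, 0, 0.93],
    [0.2, 0.16, 0.56, 0.08, 0, 0, 0.93]
  ]
}}

```text
time_s: 16.25
tool_pos: [0.4982, 0.1511, 0.1107]
orientation: [[0.857, 0.516, 0.004], [0.516, -0.857, -0.006], [0.001, 0.007, -1.0]]
contact_force: [0.4, -0.0, -0.6]
finger_gap: 0.0565
finger_force: 0.0
```

>>> {"op": "jog_arm", "data": {
  "commands": [
    [0.2, 0.16, 0.56, 0.08, 0, 0, 0.93],
    [0.2, 0.16, 0.56, 0.08, 0, 0, 0.93],
    [0.2, 0.16, 0.56, 0.08, 0, 0, 0.93],
    [0.2, 0.16, 0.56, 0.08, 0, 0, 0.93],
    [0.2, 0.16, 0.56, 0.08, 0, 0, 0.93]
  ]
}}

```text
time_s: 16.75
tool_pos: [0.5221, 0.2351, 0.1226]
orientation: [[0.61, 0.792, 0.006], [0.792, -0.61, -0.004], [0.0, 0.007, -1.0]]
contact_force: [0.3, -0.5, 0.0]
finger_gap: 0.0562
finger_force: 0.0
```

>>> {"op": "jog_arm", "data": {
  "commands": [
    [0.2, 0.16, 0.56, 0.08, 0, 0, 0.93],
    [0.2, 0.16, 0.56, 0.08, 0, 0, 0.93],
    [0.2, 0.16, 0.56, 0.08, 0, 0, 0.93],
    [0.2, 0.16, 0.56, 0.08, 0, 0, 0.93],
    [0.2, 0.16, 0.56, 0.08, 0, 0, 0.93]
  ]
}}

```text
time_s: 17.25
tool_pos: [0.546, 0.3191, 0.1346]
orientation: [[0.281, 0.96, 0.007], [0.96, -0.281, -0.002], [0.0, 0.007, -1.0]]
contact_force: [0.4, -0.3, 0.4]
finger_gap: 0.0564
finger_force: 0.0
```

>>> {"op": "jog_arm", "data": {
  "commands": [
    [0.2, 0.16, 0.5, 0.08, 0, 0, 0.89],
    [0.2, 0, 0, 0, 0, 0, 0],
    [0.2, 0, 0, 0, 0, 0, 0]
  ]
}}

```text
time_s: 17.55
tool_pos: [0.5504, 0.3331, 0.1364]
orientation: [[0.216, 0.976, 0.006], [0.976, -0.216, -0.002], [-0.001, 0.007, -1.0]]
contact_force: [0.1, 0.9, 0.4]
finger_gap: 0.0563
finger_force: 0.0
```

Run:
```python
from h import *
m=camera_model('wrist'); np.save('w5.npy',m); im=camera('wrist'); cv2.imwrite('pics/w5.png',im)
o=robot.get_obs();R=o['orientation'];print(o['time_s'],o['tool_pos'],np.degrees(np.arctan2(R[1,1],R[0,1])))
print('open pivot',at(camera_model('scene'),447.5,303.5,.016), px(m,(.550,.333,.016)))
```

```text
17.6 [0.55025707 0.33263695 0.13625737] -12.47746246229168
open pivot [0.42565046 0.29979733 0.016     ] (np.float64(320.6914842734629), np.float64(231.72833626043052))
```

View pics/w5.png

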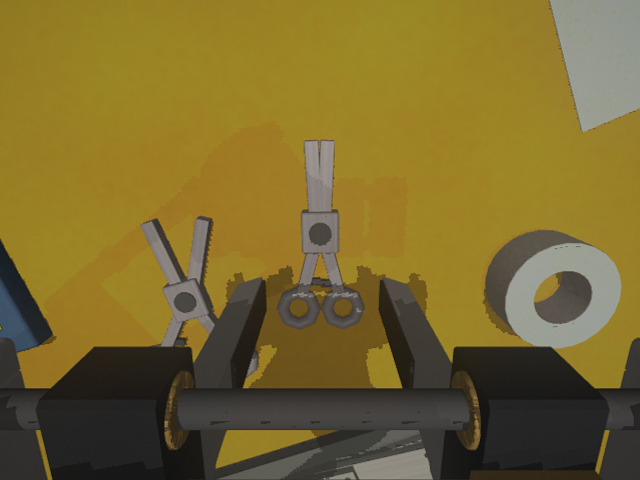

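The wrist view shows the shut clamp's pivot at (320,233), predicted (320.7,231.7), and squared with the fingers. The open clamp at (185,301) is well clear.

>>> {"op": "jog_arm", "data": {
  "commands": [
    [0.2, 0, 0, -0.9, 0, 0, 0],
    [0.2, 0, 0, -0.9, 0, 0, 0],
    [0.2, 0, 0, -0.9, 0, 0, 0],
    [0.2, 0, 0, -0.9, 0, 0, 0],
    [0.2, 0, 0, -0.6, 0, 0, 0]
  ]
}}

```text
time_s: 18.1
tool_pos: [0.5493, 0.3316, 0.0084]
orientation: [[0.217, 0.976, 0.004], [0.976, -0.217, -0.003], [-0.002, 0.004, -1.0]]
contact_force: [0.3, 0.1, 0.4]
finger_gap: 0.0565
finger_force: 0.0
```

>>> {"op": "jog_arm", "data": {
  "commands": [
    [0.2, 0, 0, -0.2, 0, 0, 0],
    [0.2, 0, 0, 0, 0, 0, 0]
  ]
}}

```text
time_s: 18.3
tool_pos: [0.5501, 0.3324, 0.0036]
orientation: [[0.216, 0.976, 0.005], [0.976, -0.216, -0.003], [-0.002, 0.005, -1.0]]
contact_force: [0.0, 0.7, -0.1]
finger_gap: 0.0562
finger_force: 0.0
```

>>> {"op": "jog_arm", "data": {
  "commands": [
    [-0.5, 0, 0, 0, 0, 0, 0],
    [-0.5, 0, 0, 0, 0, 0, 0],
    [-0.5, 0, 0, 0, 0, 0, 0],
    [-0.5, 0, 0, 0, 0, 0, 0]
  ]
}}

```text
time_s: 18.7
tool_pos: [0.5507, 0.3337, 0.0051]
orientation: [[0.215, 0.977, 0.007], [0.977, -0.215, -0.001], [0.001, 0.007, -1.0]]
contact_force: [-1.5, 0.6, 4.0]
finger_gap: 0.0296
finger_force: 25.0
```

>>> {"op": "jog_arm", "data": {
  "commands": [
    [-0.5, 0, 0, 0.8, 0, 0, 0],
    [-0.5, 0, 0, 0.8, 0, 0, -0.5],
    [-0.5, 0, 0, 0.8, 0, 0, -0.8],
    [-0.5, 0, -0.3, 0.4, 0, 0, -0.8],
    [-0.5, 0, -0.6, 0, 0, 0, -0.8]
  ]
}}

```text
time_s: 19.2
tool_pos: [0.5522, 0.3078, 0.0906]
orientation: [[0.435, 0.901, 0.011], [0.901, -0.435, -0.001], [0.004, 0.01, -1.0]]
contact_force: [-0.3, -0.2, -1.8]
finger_gap: 0.0295
finger_force: 25.0
```

>>> {"op": "jog_arm", "data": {
  "commands": [
    [-0.5, 0.02, -0.76, 0, 0, 0, -0.82],
    [-0.5, 0.02, -0.76, 0, 0, 0, -0.82],
    [-0.5, 0.02, -0.76, 0, 0, 0, -0.82],
    [-0.5, 0.02, -0.76, 0, 0, 0, -0.82],
    [-0.5, 0.02, -0.76, 0, 0, 0, -0.82]
  ]
}}

```text
time_s: 19.7
tool_pos: [0.5534, 0.1914, 0.088]
orientation: [[0.703, 0.712, 0.004], [0.712, -0.703, -0.005], [-0.0, 0.007, -1.0]]
contact_force: [-0.4, 0.1, -2.8]
finger_gap: 0.0296
finger_force: 25.0
```

>>> {"op": "jog_arm", "data": {
  "commands": [
    [-0.5, 0.02, -0.76, 0, 0, 0, -0.82],
    [-0.5, 0.02, -0.76, 0, 0, 0, -0.82],
    [-0.5, 0.02, -0.76, 0, 0, 0, -0.82],
    [-0.5, 0.02, -0.76, 0, 0, 0, -0.82],
    [-0.5, 0.02, -0.76, 0, 0, 0, -0.82]
  ]
}}

```text
time_s: 20.2
tool_pos: [0.5564, 0.0774, 0.0881]
orientation: [[0.894, 0.447, 0.003], [0.447, -0.894, -0.006], [-0.0, 0.007, -1.0]]
contact_force: [0.1, -0.5, -1.9]
finger_gap: 0.0297
finger_force: 25.0
```

>>> {"op": "jog_arm", "data": {
  "commands": [
    [-0.5, 0.02, -0.76, 0, 0, 0, -0.82],
    [-0.5, 0.02, -0.76, 0, 0, 0, -0.82],
    [-0.5, 0.02, -0.76, 0, 0, 0, -0.82],
    [-0.5, 0.02, -0.76, 0, 0, 0, -0.82],
    [-0.5, 0.02, -0.76, 0, 0, 0, -0.82]
  ]
}}

```text
time_s: 20.7
tool_pos: [0.5595, -0.0365, 0.0881]
orientation: [[0.991, 0.135, 0.001], [0.135, -0.991, -0.007], [-0.0, 0.007, -1.0]]
contact_force: [0.0, -0.2, -2.2]
finger_gap: 0.0299
finger_force: 25.0
```

>>> {"op": "jog_arm", "data": {
  "commands": [
    [-0.5, 0, 0, 0, 0, 0, 0],
    [-0.5, 0, 0, 0, 0, 0, 0]
  ]
}}

```text
time_s: 20.9
tool_pos: [0.5595, -0.0356, 0.0881]
orientation: [[0.991, 0.137, 0.0], [0.137, -0.991, -0.006], [-0.0, 0.006, -1.0]]
contact_force: [1.3, 1.2, -1.9]
finger_gap: 0.0297
finger_force: 25.0
```

Run:
```python
from h import *
o=robot.get_obs();R=o['orientation'];print(o['time_s'],o['tool_pos'],np.degrees(np.arctan2(R[1,1],R[0,1])),o['finger_gap'])
a=camera('scene'); b=camera('side')
r=lambda i,x,y,w,h,s:cv2.resize(i[y:y+h,x:x+w],None,fx=s,fy=s,interpolation=cv2.INTER_CUBIC)
cv2.imwrite('pics/s6.png',np.hstack([r(a,250,190,160,130,2.5),r(b,235,135,160,130,2.5)]))
```

```text
20.9 [ 0.55948957 -0.03564133  0.08807905] -82.10651248622825 0.029662507225798978
```

View pics/s6.png

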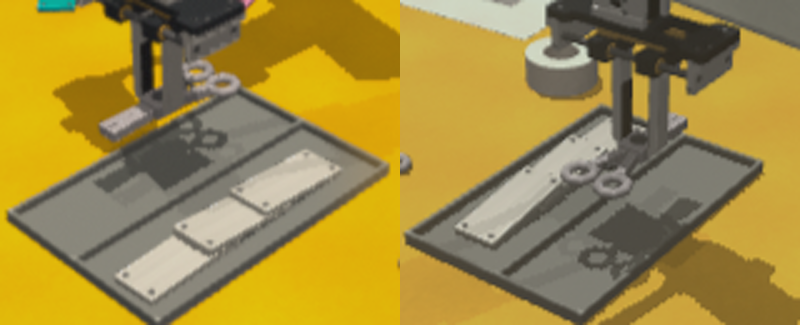

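The crop shows three plates shingled in line, and the clamp held level over the side pocket with the jaws away from the robot. Lowering it now.

>>> {"op": "jog_arm", "data": {
  "commands": [
    [-0.5, 0, 0, -0.8, 0, 0, 0],
    [-0.5, 0, 0, -0.8, 0, 0, 0],
    [-0.5, 0, 0, -0.6, 0, 0, 0],
    [-0.5, 0, 0, -0.3, 0, 0, 0],
    [-0.5, 0, 0, -0.1, 0, 0, 0]
  ]
}}

```text
time_s: 21.5
tool_pos: [0.5591, -0.0347, 0.0093]
orientation: [[0.99, 0.139, -0.001], [0.139, -0.99, -0.006], [-0.002, 0.006, -1.0]]
contact_force: [0.1, 0.1, -2.1]
finger_gap: 0.0294
finger_force: 25.0
```

>>> {"op": "jog_arm", "data": {
  "commands": [
    [-0.5, 0, 0, 0, 0, 0, 0]
  ]
}}

```text
time_s: 21.6
tool_pos: [0.56, -0.0352, 0.0103]
orientation: [[0.99, 0.139, 0.001], [0.139, -0.99, -0.007], [0.0, 0.007, -1.0]]
contact_force: [0.2, 0.1, -2.0]
finger_gap: 0.0299
finger_force: 25.0
```

>>> {"op": "jog_arm", "data": {
  "commands": [
    [-0.5, 0, 0, -0.05, 0, 0, 0],
    [-0.5, 0, 0, 0, 0, 0, 0]
  ]
}}

```text
time_s: 21.8
tool_pos: [0.5604, -0.0356, 0.0094]
orientation: [[0.99, 0.138, 0.002], [0.138, -0.99, -0.007], [0.001, 0.007, -1.0]]
contact_force: [-0.0, 0.0, -2.2]
finger_gap: 0.0297
finger_force: 25.0
```

>>> {"op": "jog_arm", "data": {
  "commands": [
    [-0.4, 0, 0, 0, 0, 0, 0],
    [-0.2, 0, 0, 0, 0, 0, 0],
    [0, 0, 0, 0, 0, 0, 0],
    [0, 0, 0, 0, 0, 0, 0]
  ]
}}

```text
time_s: 22.2
tool_pos: [0.5601, -0.0358, 0.0091]
orientation: [[0.99, 0.138, 0.002], [0.138, -0.99, -0.007], [0.001, 0.007, -1.0]]
contact_force: [0.6, 1.0, -0.4]
finger_gap: 0.0465
finger_force: 0.0
```

>>> {"op": "jog_arm", "data": {
  "commands": [
    [0, 0, 0, 0.3, 0, 0, 0],
    [0, 0, 0, 0.8, 0, 0, 0],
    [0, 0, 0, 1, 0, 0, 0],
    [0, 0, 0, 1, 0, 0, 0],
    [0, 0, 0, 1, 0, 0, 0]
  ]
}}

```text
time_s: 22.7
tool_pos: [0.5597, -0.0356, 0.1336]
orientation: [[0.99, 0.138, 0.001], [0.138, -0.99, -0.007], [0.0, 0.007, -1.0]]
contact_force: [0.2, 0.1, -0.3]
finger_gap: 0.0471
finger_force: 0.0
```

>>> {"op": "jog_arm", "data": {
  "commands": [
    [0, -0.5, -0.5, 0.8, 0, 0, 0],
    [0, -1, -1, 0.5, 0, 0, 0],
    [0, -1, -1, 0.5, 0, 0, 0],
    [0, -1, -1, 0.5, 0, 0, 0],
    [0, 0, 0, 0, 0, 0, 0]
  ]
}}

```text
time_s: 23.2
tool_pos: [0.4528, -0.1438, 0.2036]
orientation: [[0.991, 0.133, 0.003], [0.133, -0.991, -0.01], [0.002, 0.011, -1.0]]
contact_force: [1.2, -0.1, 0.7]
finger_gap: 0.0469
finger_force: 0.0
```

Run:
```python
from h import *
a=camera('scene'); b=camera('side'); c=camera('wrist')
r=lambda i,x,y,w,h,s:cv2.resize(i[y:y+h,x:x+w],None,fx=s,fy=s,interpolation=cv2.INTER_CUBIC)
cv2.imwrite('pics/s7.png',np.vstack([np.hstack([r(a,250,220,160,100,2.5),r(b,235,165,160,100,2.5)]),np.hstack([r(c,0,0,640,480,.625),r(a,0,0,640,480,.625)])])[:600])
```

```text
(no output)
```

View pics/s7.png

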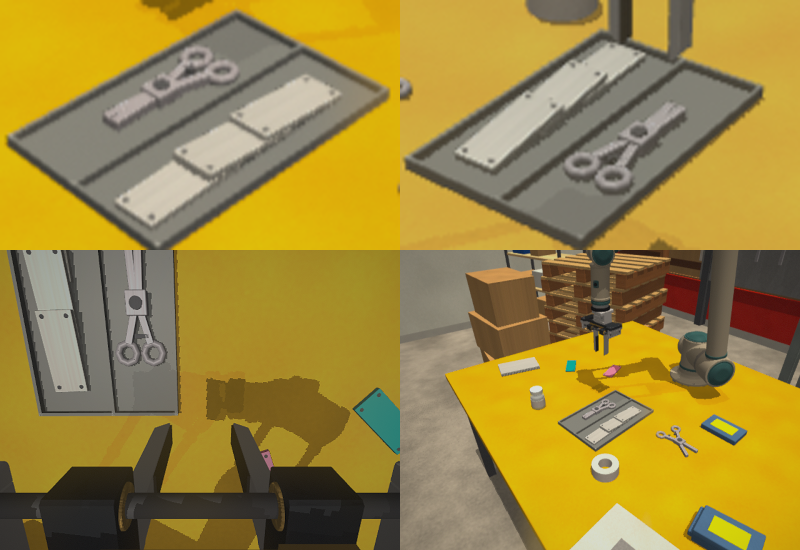

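The final views show all three plates shingled in line with evenly spaced lap edges, at crop (175,150) and (232,110). The shut clamp lies flat in the pocket, with its pivot at crop (160,85), and the open clamp and bystanders have not moved. Handing in.

```bash
python3 -c "
from rig import robot
print(robot.job_done())"
```

```text
the job is handed in; nothing more can be done
None
```

I laid both loose plates behind the first, lapped about 42 mm by camera for the second plate and aimed at the same for the third, put the shut clamp flat in the side pocket still shut, and handed the job in at about 23 s with no result reported back.

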